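# Lid from the gravity magazine onto the tub on the scale

## Robot

A 6-joint arm with a two-finger parallel gripper is mounted at the origin on the work surface. World frame = base frame: x ahead of the robot, y to its left, z up, the work surface at z = 0. Lengths are in m, angles in rad, forces in N, time in s.
With the tool pointing down it reaches from about 0.225 to 0.875 m from the base axis. Payload 3.4 kg.
Tool frame: the origin (TCP) lies between the finger pads; the fingertips stand 8 mm ahead of it and the grasp point (between the pads) lies 11 mm behind it; z points along the fingers, y is the line along which they close (so a half turn about z gives the same grasp; the last joint's range is limited). The gripper opens to 85 mm and grips with 20 to 120 N. Pads are 22 mm wide; open, the fingers measure 114 mm over their backs; the gripper's body (76 mm by 85 mm) begins 54 mm behind the grasp point. The pads swing forward as they close: fully open they stand 13 mm farther back than shut.
Start: joints at [1.015, 0.276, 1.505, -0, 1.361, -0.121], TCP at [0.242, 0.522, 0.239] pointing down, gripper open.
Joint ranges: [-2.89, 2.89], [-0.75, 2.08], [0.22, 2.7], [-1.18, 4.32], [0.11, 2.71], [-2.7, 2.7]. Speed limits (rad/s): [2.57, 2.57, 3.14, 3.14, 3.14, 3.14].

## Interface

Orientations are given as a unit quaternion [w, x, y, z].
In Python, from rig import manip gives the robot as it stands.
- The arm moves only by the tool move_arm, never from a script. Its argument "deltas" is a list that holds one entry, the list of rows, each a list of 5 numbers: the shift along the tool's x, y, z normalised to -1 to 1, where 1 is 80 cm, then the turn about the tool's z normalised to -1 to 1, where 1 is 120 degrees, then the closure, from -1 (fully open) to 1 (shut). In form: [[[tx, ty, tz, twist, grip], ...]]. A call has 1 to 12 rows; each row is the pose to reach, as a shift and turn from the pose commanded when the call began, along the tool's axes at that moment; what a row does not reach only later rows make up. A row lasts 1/10 s, in which the tool goes at most 50 mm and 8.59 degrees, less where a joint would pass 70% of its speed; a pose out of reach is approached as far as the arm can. A call with a number of a shift or a turn outside -1 to 1 is refused whole. A call with a gripper value outside its range is refused whole. The fingers move at their own pace and stop on an object; "squeeze" is the grip in N (left out, the last holds). Time passes only in rows, so rows that repeat a pose let the fingers close. It gives the time, the measured TCP pose, the force, the opening and the grip force at its end, in the units of the state.
- manip.get_state(): the state, without advancing time (a new reading comes with each control period).
- manip.get_image(name): name is "side" or "top" or "wrist"; returns the picture (384x512x3 uint8, red, green, blue); there is no depth.
- manip.camera_params(name): a dict with "fx", "fy", "cx", "cy" (pixels), "R" (3x3) and "t" (3): a world point X has camera coordinates R X + t; the wrist camera has in their place "tool_from_camera" (4x4, takes a point from camera to tool coordinates, whose origin is the TCP and whose axes are the flange's). Camera axes: x right, y down, z forward; pixel columns grow to the right and rows downward; lengths in m; the calibration is good to about 2 mm. A picture is of the moment at which its call begins: read the wrist's pose just before it. camera_params takes no time and is no camera call.
- manip.sign_off(): hands the job in; it is judged then, once.
The state is a dict: "clock": time; "qpos": joint angles; "qd": joint speeds; "effort": joint torques, N m; "position": TCP position; "ee_rot": TCP orientation; "contact_force": force on the tool from outside, world axes, zero at the start; "moment": the same for the moment, N m; "width": finger opening in m; "gripper_force": force on a finger pad.
Only numpy, scipy, OpenCV 4.12 (cv2) and the standard library are available. Lean on these libraries where they do the work, as an engineer would, in place of code of your own. Each camera call takes 0.05 s, during which the arm holds its last target. There are 200 camera calls.

## Task

Push the magazine's slide all the way in so that the bottom lid comes out at the far end, then draw the slide fully back so that the stack drops by one. Then put the lid that came out flat onto the open tub that stands on the scale, covering its mouth; take only this one lid, and leave the tub standing upright where it is on the scale.

Things in the scene. Friction and masses are not known exactly. Their poses are not given: they have to be found in the camera images.
- lid_center (a point): centre (half-way up) of the magazine's bottom lid: round, flat, white plastic, 64 mm across, 12 mm thick, about 35 g, thin grey band round its edge; 46 mm above the table at the start. Pushed out it lies at the same height on the magazine's tongue, about 83 mm along the push direction (horizontally from the knob through this lid) from where it began
- next_lid_center (a point): centre of the lid just above the bottom one at the start, the same kind; 58 mm above the table at the start, 46 mm when it has dropped to the magazine's floor
- magazine: blue-footed steel stand; origin on the table under the shaft's centre, x = push direction. Shaft 76 mm square outside, top 100 mm above the table, holding 4 lids on a floor 40 mm up. Beyond it a tongue 30 mm wide, top 40 mm up, takes the lid, which overhangs 17 mm each side where fingers can reach down; a stop 6 mm high stands at its end, x = 126 mm
- slide (a joint): travel of the magazine's flat steel slide in m: 0 = fully back (as it starts), 0.090 = all the way in against its stop, which pushes the bottom lid out; the stack then rests on the slide and drops only when the slide is fully back. No spring: it stays where left, takes 2 to 4 N to move
- slide_knob (a point): grip point of the slide's black upright knob, a block 20 mm wide across the push direction, 24 mm along it, from 50 to 105 mm above the table; this point is on its centre line 85 mm above the table, and starts 170 mm behind the shaft's centre. It moves with the slide
- tub_mouth (a point): centre of the mouth, at rim height, of the open white plastic tub standing on the white bench scale with a square metal pan; tub 75 mm high, 62 mm across its body, neck 48 mm across outside and 41 mm inside; rim 145 mm above the table. Its z axis points up. A like tub standing on the table is not meant
There are look-alikes about, which are no part of the job. What is shaped like the part that bears tub_mouth but blue or pink is not meant.

How it is judged:
On the way, in this order (a step that is already met when the one before it is completed fails the run):
1. the slide is pushed all the way in and the bottom lid is out (value of joint slide above 0.08 m and distance of lid_center from where it was at the start of the episode above 0.07 m), for 0.1 s.
2. the slide is fully back and the stack has dropped by one (value of joint slide below 0.006 m and height (world z) of next_lid_center below 0.05 m), for 0.1 s.
At the end, for the whole second after the job is handed in: The lid lies at rest flat (10 degrees) on the rim of the tub on the scale, centred within 12.5 mm; the tub stands upright within 25 mm of where it was; the slide is fully back (6 mm) and the next lid lies on the magazine floor (within 4 mm), within 20 mm of where it began (all of step 2 and horizontal distance between lid_center and tub_mouth below 0.0125 m and z of lid_center in the frame of tub_mouth between 0.002 and 0.01 m and angle between each of lid_center, tub_mouth's own z axis and vertical below 0.17 rad and distance of tub_mouth from where it was at the start of the episode below 0.025 m and distance of next_lid_center from where it was at the start of the episode below 0.02 m and linear speed of lid below 0.02 m/s); the robot touches nothing.
It also fails if it takes over 58 s, if anything falls off the work surface, if the arm or the gripper's body presses on something with over 40 N, if the wrist force passes 120 N, or if a joint passes its speed limit or range.

## Working session

There is one attempt and no reset: what is moved stays moved. The work goes in short steps, Python scripts to look and compute and a tool call to move; the robot and the scene stay as the last step left them, time stands still between calls to the robot, and variables do not carry over. Pictures are saved under pics/ and viewed, at most 10 in all, crops included, and the job is handed in when it is done.

Besides the shell and the picture viewer there is one more tool, called after ">>>" by a JSON object that holds its "api" and its "payload". move_arm: Moves the arm, as the interface text tells. Scaled input: -1 to 1 covers 80 cm each way for a shift and 120 degrees each way for a turn. Its arguments: {"type":"object","properties":{"deltas":{"type":"array","items":{"type":"array","items":{"type":"array","items":{"type":"number","minimum":-1,"maximum":1}}}},"squeeze":{"type":"number"}},"required":["deltas"]}

```bash
mkdir -p pics; ls
cat > h.py <<'E'
import numpy as np, cv2
from rig import manip
def ray(name,u,v,st=None):
    c=manip.camera_params(name); d=np.array([(u-c['cx'])/c['fx'],(v-c['cy'])/c['fy'],1.])
    R=np.array(c['R']);t=np.array(c['t']); return -R.T@t, R.T@d
def onz(name,u,v,z):
    o,d=ray(name,u,v); return o+d*(z-o[2])/d[2]
def proj(name,X):
    c=manip.camera_params(name); p=np.array(c['R'])@np.array(X)+np.array(c['t'])
    return c['fx']*p[0]/p[2]+c['cx'], c['fy']*p[1]/p[2]+c['cy']
def save(name,f,im=None):
    im=manip.get_image(name) if im is None else im
    cv2.imwrite('pics/'+f,im[:,:,::-1]); return im
E
python3 - <<'E'
from h import *
a=save('top','top0.png'); b=save('side','side0.png')
s=np.vstack([a,b]); 
np.save('top0.npy',a);np.save('side0.npy',b)
print(manip.get_state())
for n in('top','side'): c=manip.camera_params(n);print(n,-np.array(c['R']).T@np.array(c['t']),c['fx'])
E
```

```text
pics
{'clock': 0.1, 'qpos': array([ 1.01498129e+00,  2.76552712e-01,  1.50599999e+00, -2.39143285e-05,
        1.36068565e+00, -1.21016657e-01]), 'qd': array([ 0.00053785, -0.00176713, -0.00312432, -0.00038284, -0.00050035,
        0.00110613]), 'effort': array([ 2.45834977e-03, -4.17698014e+01, -2.46405137e+01, -1.00527238e-04,
        5.73514699e-03,  3.39046483e-05]), 'position': array([0.24198907, 0.52110616, 0.23851685]), 'ee_rot': array([-2.62151307e-04,  2.15688247e-01,  9.76461931e-01, -7.80060222e-04]), 'contact_force': array([ 0.08857577, -0.25262283,  0.41212343]), 'moment': array([-0.0506288 , -0.00118225, -0.03546516]), 'gripper_force': 0.0, 'width': 0.08509031387248212}
top [0.46684283 0.05871394 0.76477098] 349.4975368267862
side [ 0.11484283 -0.53161624  0.57901713] 445.6244575189687
```

View pics/top0.png

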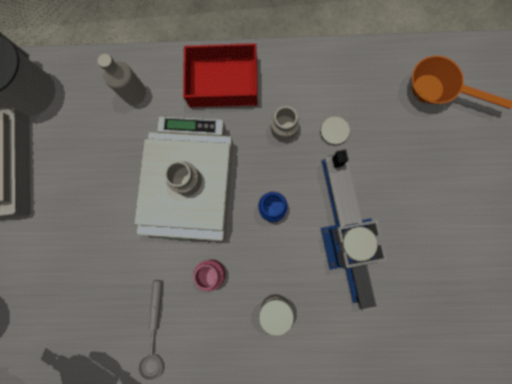

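View pics/side0.png

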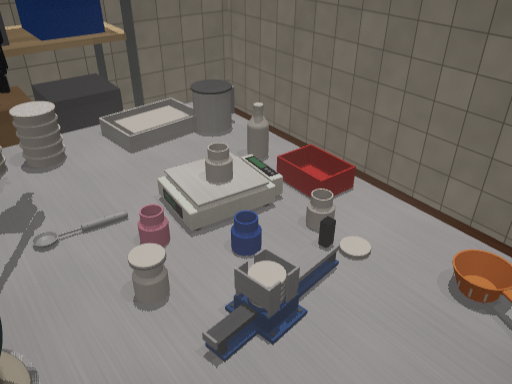

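The top view shows the magazine with its knob at (341,158), shaft at (360,244) and tongue end at (368,303).

There are three tub candidates in the top view: (182,177) on the scale, (286,122) on the table, and a capped one at (277,315). The blue and pink ones are excluded. The one at (182,177) is meant, because it stands on the scale pan. I'll confirm this in an enlarged crop and measure.

Run:
```python
from h import *
a=np.load('top0.npy');b=np.load('side0.npy')
c1=cv2.resize(a[140:220,135:235],(400,320),interpolation=cv2.INTER_CUBIC)
c2=cv2.resize(a[145:315,315:395],(264,561),interpolation=cv2.INTER_CUBIC)
im=np.zeros((561,670,3),np.uint8);im[:320,:400]=c1;im[:,404:668]=c2
c3=cv2.resize(b[135:195,190:250],(240,240),interpolation=cv2.INTER_CUBIC);im[321:561,:240]=c3
save('',"crop1.png",im)
# knob: dark blob
hsv=cv2.cvtColor(a,cv2.COLOR_RGB2HSV)
m=np.zeros(a.shape[:2],np.uint8);m[148:170,330:352]=(hsv[148:170,330:352,2]<45)*255
M=cv2.moments(m,True);print('knob px',M['m10']/M['m00'],M['m01']/M['m00'],M['m00'])
# lid in shaft
g=cv2.cvtColor(a,cv2.COLOR_RGB2GRAY)
for nm,(x0,y0,x1,y1),th in(('lid',(335,222,385,268),190),('rim',(162,155,205,200),0)):
    if th:
        cs,_=cv2.findContours((g[y0:y1,x0:x1]>th).astype(np.uint8),0,2);k=max(cs,key=cv2.contourArea);e=cv2.fitEllipse(k);print(nm,e[0][0]+x0,e[0][1]+y0,e[1])
print('knob',onz('top',341,158,.105),'shaft',onz('top',360.5,244,.088),'tongue end',onz('top',368,304,.04))
print('tub',onz('top',180,174,.145),onz('side',218,151,.145))
```

```text
knob px 339.41269841269843 158.84656084656083 189.0Traceback (most recent call last):
  File "<stdin>", line 16, in <module>
ValueError: max() iterable argument is empty
```

View pics/crop1.png

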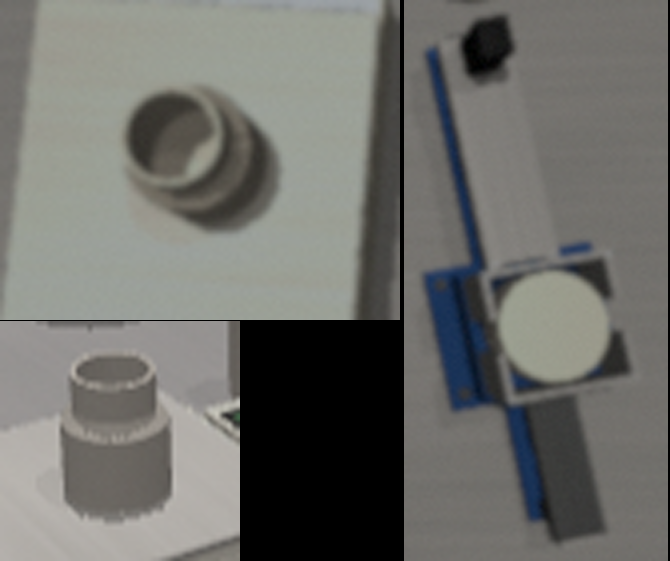

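The crop confirms the target: an open white tub standing on the scale pan. Its rim centre is at top (178.5,174.5) and side (218,147). The knob's top face is at about (341.5,156) and the lid in the shaft at (360.5,243.8).

Run:
```python
from h import *
k=onz('top',341.5,156,.105);s=onz('top',360.5,243.8,.088);print('knob',k,'shaft',s,'dist',np.linalg.norm((k-s)[:2]),'tongue end',onz('top',366.8,307,.043))
print('push ang',np.degrees(np.arctan2(*(s-k)[1::-1])))
print('tub',onz('top',178.5,174.5,.145),onz('side',218,147.3,.145))
print('knob side top', onz('side',328,220,.105),'lid side',onz('side',267,273,.088))
for z in (.105,.05): print(proj('side',[k[0],k[1],z]))
from scipy.spatial.transform import Rotation as R
q=manip.get_state()['ee_rot'];print(R.from_quat(q,scalar_first=True).as_matrix().round(3))
print(np.array(manip.camera_params('wrist')['tool_from_camera']).round(3))
```

```text
knob [ 0.62972703 -0.0826279   0.105     ] shaft [ 0.46249151 -0.11302875  0.088     ] dist 0.16997627119125527 tongue end [ 0.33930716 -0.12931393  0.043     ]
push ang -169.69701341768211
tub [0.59274063 0.22218327 0.145     ] [0.59253523 0.22119974 0.145     ]
knob side top [ 0.63095633 -0.08374411  0.105     ] lid side [ 0.46362955 -0.11327366  0.088     ]
(np.float64(327.0915527490708), np.float64(219.9529266574639))
(np.float64(324.43549207516827), np.float64(243.51613314706194))
[[-0.907  0.421 -0.001]
 [ 0.421  0.907 -0.001]
 [ 0.    -0.002 -1.   ]]
[[-0.001 -0.959 -0.282  0.071]
 [ 1.    -0.001 -0.001 -0.001]
 [ 0.001 -0.282  0.959 -0.134]
 [ 0.     0.     0.     1.   ]]
```

>>> {"api": "move_arm", "payload": {"deltas": [[[-0.759,-0.481,0.04,-0.2925,-1],[-0.759,-0.481,0.04,-0.2925,-1],[-0.759,-0.481,0.04,-0.2925,-1],[-0.759,-0.481,0.04,-0.2925,-1],[-0.759,-0.481,0.04,-0.2925,-1],[-0.759,-0.481,0.04,-0.2925,-1],[-0.759,-0.481,0.04,-0.2925,-1],[-0.759,-0.481,0.04,-0.2925,-1],[-0.759,-0.481,0.04,-0.2925,-1],[-0.759,-0.481,0.04,-0.2925,-1],[-0.759,-0.481,0.04,-0.2925,-1],[-0.759,-0.481,0.04,-0.2925,-1]]]}}

```text
clock: 1.3
position: [0.5578, 0.0297, 0.213]
ee_rot: [-0.0, -0.089, 0.996, 0.0]
contact_force: [0.3, 1.2, 0.7]
width: 0.0856
gripper_force: 0.0
```

```bash
cat >> h.py <<'E'
from scipy.spatial.transform import Rotation as Ro
def go(xyz,yaw):
    s=manip.get_state();M=Ro.from_quat(s['ee_rot'],scalar_first=True).as_matrix()
    d=M.T@(np.array(xyz)-s['position'])/.8; y=np.degrees(np.arctan2(M[1,0],M[0,0]))
    print(s['position'].round(4),'yaw',y.round(2),'rows',d.round(4),'twist',(-((yaw-y+180)%360-180)/120).round(4),'t',s['clock'],'F',s['contact_force'].round(1))
E
python3 -c "
from h import *
go([.6303,-.083,.16],190.2)"
```

```text
[0.5578 0.0297 0.213 ] yaw -169.84 rows [-0.0644 -0.1546  0.0661] twist -0.0003 t 1.3 F [0.3 1.2 0.7]
```

>>> {"api": "move_arm", "payload": {"deltas": [[[-0.064,-0.155,0.05,0,-1],[-0.064,-0.155,0.05,0,-1],[-0.064,-0.155,0.05,0,-1],[-0.064,-0.155,0.05,0,-1],[-0.064,-0.155,0.05,0,-1]]]}}

```text
clock: 1.8
position: [0.6291, -0.082, 0.172]
ee_rot: [-0.001, -0.088, 0.996, 0.001]
contact_force: [-0.2, 0.1, -0.1]
width: 0.0859
gripper_force: 0.0
```

```bash
python3 -c "
from h import *
go([.6303,-.083,.085],190.2)
save('wrist','w1.png')"
```

```text
[ 0.6291 -0.082   0.172 ] yaw -169.92 rows [-0.0015 -0.0017  0.1087] twist -0.001 t 1.8 F [-0.2  0.1 -0.1]
```

View pics/w1.png

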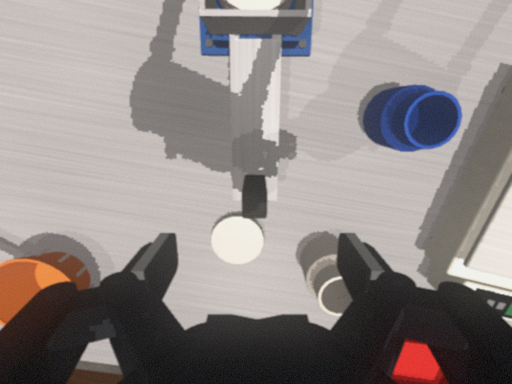

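The wrist view shows the knob at (255,195), centred between the fingers (160 and 355), with the slide running straight up the image. I'll descend and grip.

>>> {"api": "move_arm", "payload": {"deltas": [[[-0.0015,-0.0015,0.055,0,-1],[-0.0015,-0.0015,0.108,0,-1],[-0.0015,-0.0015,0.108,0,-1],[-0.0015,-0.0015,0.108,0,1],[-0.0015,-0.0015,0.108,0,1],[-0.0015,-0.0015,0.108,0,1],[-0.0015,-0.0015,0.108,0,1],[-0.0015,-0.0015,0.108,0,1],[-0.0015,-0.0015,0.108,0,1],[-0.0015,-0.0015,0.108,0,1]]], "squeeze": 50}}

```text
clock: 2.85
position: [0.6322, -0.0838, 0.089]
ee_rot: [0.002, -0.088, 0.996, -0.001]
contact_force: [0.2, -2.6, 6.1]
width: 0.0193
gripper_force: 51.0
```

```bash
python3 -c "
from h import *
go([.6303-.984*.09,-.083-.177*.09,.085],190.2)
print(manip.get_state()['width'],manip.get_state()['gripper_force'])"
```

```text
[ 0.6322 -0.0838  0.089 ] yaw -169.86 rows [0.1147 0.0012 0.0046] twist -0.0005 t 2.85 F [ 0.2 -2.6  6.1]
0.01934553366484821 51.001789569854736
```

>>> {"api": "move_arm", "payload": {"deltas": [[[0.02,0,0,0,1],[0.04,0,0,0,1],[0.06,0,0,0,1],[0.08,0,0,0,1],[0.1,0,0,0,1],[0.11,0,0,0,1],[0.114,0,0,0,1],[0.114,0,0,0,1],[0.114,0,0,0,1],[0.114,0,0,0,1]]]}}

```text
clock: 3.85
position: [0.5435, -0.0989, 0.0889]
ee_rot: [0.003, -0.088, 0.996, -0.001]
contact_force: [1.7, -0.5, 8.6]
width: 0.0192
gripper_force: 51.4
```

```bash
python3 -c "
from h import *
go([.6303,-.083,.085],190.2)
save('top','t2.png')
a=cv2.imread('pics/t2.png')[150:330,300:420];cv2.imwrite('pics/t2c.png',cv2.resize(a,(400,600)))"
```

```text
[ 0.5435 -0.0989  0.0889] yaw -169.87 rows [-0.1103  0.0005  0.0055] twist -0.0006 t 3.85 F [ 1.7 -0.5  8.6]
```

View pics/t2c.png

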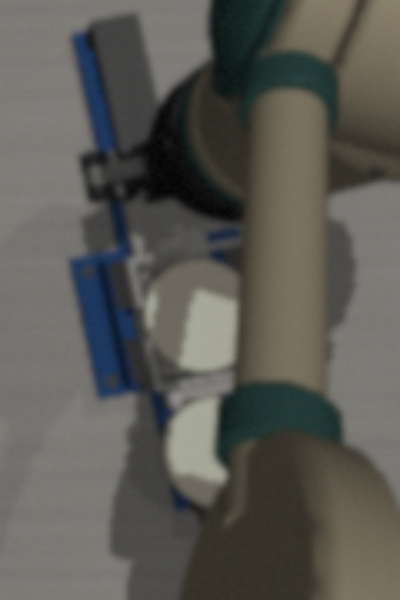

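The lid is out on the tongue (crop (200,450)), and the slide travelled 0.090. Next I'll pull it back.

>>> {"api": "move_arm", "payload": {"deltas": [[[-0.02,0,0,0,1],[-0.04,0,0,0,1],[-0.06,0,0,0,1],[-0.08,0,0,0,1],[-0.1,0,0,0,1],[-0.11,0,0,0,1],[-0.115,0,0,0,1],[-0.1155,0,0,0,1],[-0.1155,0,0,0,1],[-0.1155,0,0,0,1]]]}}

```text
clock: 4.9
position: [0.6322, -0.0838, 0.0889]
ee_rot: [0.0, -0.089, 0.996, -0.001]
contact_force: [-2.6, -3.8, 9.0]
width: 0.0195
gripper_force: 51.6
```

```bash
python3 -c "
from h import *
go([.6303,-.083,.085],190.2)"
```

```text
[ 0.6322 -0.0838  0.0889] yaw -169.83 rows [0.0022 0.0014 0.0049] twist -0.0003 t 4.9 F [-2.6 -3.8  9. ]
```

>>> {"api": "move_arm", "payload": {"deltas": [[[0,0,0,0,-1],[0,0,0,0,-1],[0,0,0,0,-1],[0,0,0,0,-1],[0,0,0,0,-1],[0,0,-0.06,0,-1],[0,0,-0.13,0,-1],[0.06,0,-0.14,0,-1],[0.12,0,-0.14,0,-1],[0.18,0,-0.14,0,-1],[0.24,0,-0.14,0,-1],[0.25,0,-0.14,0,-1]]]}}

```text
clock: 6.1
position: [0.4295, -0.1167, 0.1986]
ee_rot: [-0.002, -0.088, 0.996, 0.001]
contact_force: [0.5, 0.5, 0.1]
width: 0.0854
gripper_force: 0.0
```

```bash
python3 -c "
from h import *
go([.3813,-.1277,.12],190.2)
s=manip.get_state();save('wrist','w2.png')
M=Ro.from_quat(s['ee_rot'],scalar_first=True).as_matrix();T=np.array(manip.camera_params('wrist')['tool_from_camera'])
o=M@T[:3,3]+s['position'];Rw=M@T[:3,:3];print(repr(o),repr(Rw),manip.camera_params('wrist'))
np.savez('w2.npz',o=o,R=Rw)"
```

```text
[ 0.4295 -0.1167  0.1986] yaw -169.89 rows [ 0.0613 -0.0031  0.0985] twist -0.0008 t 6.1 F [0.5 0.5 0.1]
array([ 0.35963793, -0.13027052,  0.33264186]) array([[-0.17457127,  0.94618597,  0.27250136],
       [ 0.98464354,  0.1673576 ,  0.04968441],
       [ 0.00140552,  0.27699017, -0.96087172]]) {'fx': 271.1270631758606, 'fy': 271.1270631758606, 'cx': 257.0171514340355, 'cy': 187.32355396033282, 'tool_from_camera': array([[-9.37990922e-04, -9.59590018e-01, -2.81400281e-01,
         7.17581140e-02],
       [ 9.99999454e-01, -7.70458683e-04, -7.05990584e-04,
        -8.15310822e-04],
       [ 4.60654227e-04, -2.81400790e-01,  9.59590216e-01,
        -1.33705609e-01],
       [ 0.00000000e+00,  0.00000000e+00,  0.00000000e+00,
         1.00000000e+00]])}
```

View pics/w2.png

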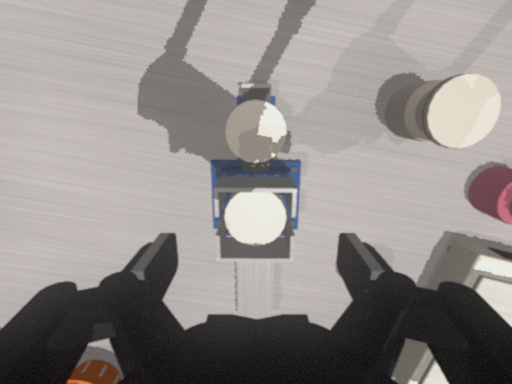

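The ejected lid is on the tongue at (256,131), 60 px across. The stack top is at (255,217) inside the shaft, and the slide is back.

Run:
```python
from h import *
w=np.load('w2.npz');f=271.127
def p(u,v,z):
    d=w['R']@[(u-257.0)/f,(v-187.3)/f,1];return w['o']+d*(z-w['o'][2])/d[2]
l=p(256,131,.052);print(l,np.linalg.norm(p(226,131,.052)-p(286,131,.052)))
for z in(.076,.088):print(p(255,217,z), np.linalg.norm(p(224,217,z)-p(286.5,217,z)))
go([l[0],l[1],.1],190.2)
```

```text
[ 0.38076556 -0.12715637  0.052     ] 0.060983613600856273
[ 0.46373462 -0.11351466  0.076     ] 0.06357650662941908
[ 0.45886729 -0.11429813  0.088     ] 0.060603811198569946
[ 0.4314 -0.1172  0.199 ] yaw -169.9 rows [ 0.0642 -0.0012  0.1239] twist -0.0008 t 6.15 F [-0.8  0.4 -0.4]
```

>>> {"api": "move_arm", "payload": {"deltas": [[[0.063,-0.001,0.04,0,-1],[0.064,-0.001,0.08,0,-1],[0.064,-0.001,0.12,0,-1],[0.064,-0.001,0.15,0,-1],[0.064,-0.001,0.18,0,-1],[0.064,-0.001,0.195,0,-1],[0.064,-0.001,0.202,0,-1],[0.064,-0.001,0.202,0,-1]]]}}

```text
clock: 6.95
position: [0.3859, -0.1274, 0.0368]
ee_rot: [-0.0, -0.089, 0.996, 0.0]
contact_force: [0.4, -0.4, -0.2]
width: 0.0854
gripper_force: 0.0
```

```bash
python3 -c "
from h import *
go([.3808,-.1273,.036],190.2)"
```

```text
[ 0.3859 -0.1274  0.0368] yaw -169.8 rows [0.0063 0.0013 0.001 ] twist 0.0 t 6.95 F [ 0.4 -0.4 -0.2]
```

>>> {"api": "move_arm", "payload": {"deltas": [[[0.0063,0.0013,0.001,0,-1],[0.0063,0.0013,0.001,0,-1],[0.0063,0.0013,0.001,0,1],[0.0063,0.0013,0.001,0,1],[0.0063,0.0013,0.001,0,1],[0.0063,0.0013,0.001,0,1],[0.0063,0.0013,0.001,0,1],[0.0063,0.0013,0.001,0,1]]], "squeeze": 30}}

```text
clock: 7.75
position: [0.3804, -0.1275, 0.0373]
ee_rot: [0.001, -0.089, 0.996, -0.0]
contact_force: [-1.1, 0.3, 7.0]
width: 0.0631
gripper_force: 31.9
```

```bash
python3 -c "
from h import *
go([.3808,-.1273,.036],190.2);print(manip.get_state()['width'])"
```

```text
[ 0.3804 -0.1275  0.0373] yaw -169.81 rows [-0.0006  0.0002  0.0016] twist -0.0001 t 7.75 F [-1.1  0.3  7. ]
0.06308791722376304
```

>>> {"api": "move_arm", "payload": {"deltas": [[[0,0,-0.02,0,1],[0,0,-0.06,0,1],[0,0,-0.11,0,1],[0,0,-0.16,0,1],[0,0,-0.2,0,1],[0,0,-0.22,0,1]]]}}

```text
clock: 8.35
position: [0.3812, -0.1279, 0.2157]
ee_rot: [0.002, -0.089, 0.996, -0.002]
contact_force: [0.7, 0.0, -1.2]
width: 0.0624
gripper_force: 33.3
```

>>> {"api": "move_arm", "payload": {"deltas": [[[-0.02,0.03,0,0,1],[-0.06,0.07,0,0,1],[-0.1,0.11,0,0,1],[-0.14,0.155,0,0,1],[-0.18,0.2,0,0,1],[-0.22,0.245,0,0,1],[-0.26,0.29,0,0,1],[-0.3,0.33,0,0,1],[-0.325,0.365,0,0,1],[-0.338,0.3825,0,0,1],[-0.338,0.3825,0,0,1],[-0.338,0.3825,0,0,1]]]}}

```text
clock: 9.55
position: [0.5912, 0.2208, 0.2122]
ee_rot: [-0.001, -0.089, 0.996, -0.001]
contact_force: [0.3, 0.0, 0.1]
width: 0.0625
gripper_force: 33.3
```

```bash
python3 -c "
from h import *
go([.5926,.2217,.15],190.2);print(manip.get_state()['width'])
b=save('side','s3.png');cv2.imwrite('pics/s3c.png',cv2.resize(b[40:240,120:370],(750,600))[:,:,::-1])"
```

```text
[0.5912 0.2208 0.2122] yaw -169.8 rows [-0.0021  0.0008  0.0778] twist 0.0 t 9.55 F [0.3 0.  0.1]
0.062478535324301754
```

View pics/s3c.png

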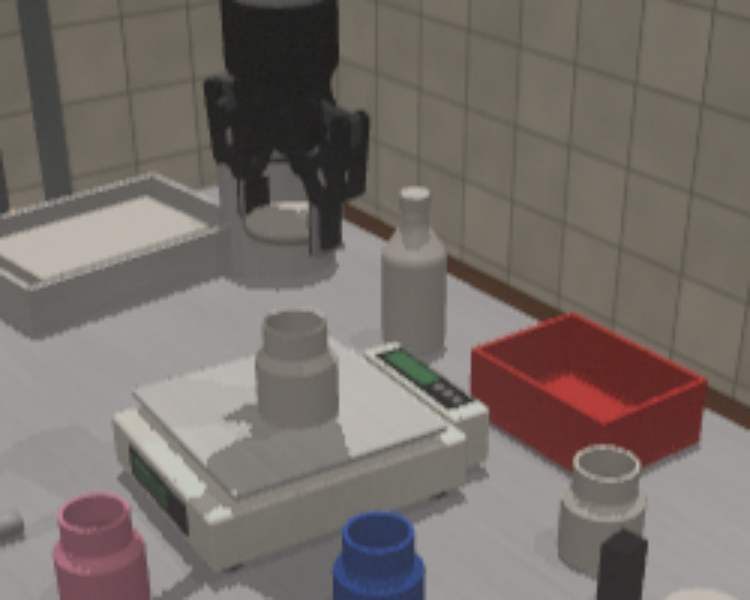

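The lid is held level at crop (280,225), above the open tub (295,325). I'll check its alignment by projection and descend.

```bash
python3 -c "
from h import *
print(proj('side',[.5912,.2208,.2209]),'seen',120+280/3,40+225/3)"
```

```text
(np.float64(216.17036395878296), np.float64(115.0086017306929)) seen 213.33333333333331 115.0
```

>>> {"api": "move_arm", "payload": {"deltas": [[[-0.002,0.001,0.03,0,1],[-0.002,0.001,0.06,0,1],[-0.002,0.001,0.074,0,1],[-0.002,0.001,0.08,0,1],[-0.002,0.001,0.08,0,1],[-0.002,0.001,0.08,0,1]]]}}

```text
clock: 10.2
position: [0.594, 0.2226, 0.1498]
ee_rot: [0.001, -0.089, 0.996, 0.0]
contact_force: [0.8, 0.3, -0.2]
width: 0.0627
gripper_force: 33.3
```

```bash
python3 -c "
from h import *
go([.5926,.2217,.1423],190.2)"
```

```text
[0.594  0.2226 0.1498] yaw -169.84 rows [ 0.002  -0.0009  0.0093] twist -0.0003 t 10.2 F [ 0.8  0.3 -0.2]
```

>>> {"api": "move_arm", "payload": {"deltas": [[[0.001,0,0.003,0,1],[0.001,0,0.006,0,1],[0.001,0,0.008,0,1],[0.001,0,0.008,0,1]]]}}

```text
clock: 10.6
position: [0.5927, 0.2228, 0.1424]
ee_rot: [0.0, -0.089, 0.996, 0.0]
contact_force: [0.2, 0.3, -0.7]
width: 0.0632
gripper_force: 33.4
```

>>> {"api": "move_arm", "payload": {"deltas": [[[0,0,0.001,0,1],[0,0,0.002,0,1],[0,0,0.002,0,1]]]}}

```text
clock: 10.9
position: [0.5927, 0.2229, 0.1422]
ee_rot: [0.001, -0.089, 0.996, 0.0]
contact_force: [-2.0, -1.9, 7.6]
width: 0.063
gripper_force: 34.1
```

The force rose to 7.6 N, so the lid is seated. I'll release and retreat.

>>> {"api": "move_arm", "payload": {"deltas": [[[0,0,-0.001,0,-1],[0,0,-0.001,0,-1],[0,0,-0.001,0,-1],[0,0,-0.001,0,-1],[0,0,-0.015,0,-1],[0,0,-0.04,0,-1],[0,0,-0.09,0,-1],[0,0,-0.14,0,-1],[-0.06,-0.05,-0.14,0,-1],[-0.06,-0.12,-0.14,0,-1],[-0.06,-0.2,-0.14,0,-1],[-0.06,-0.25,-0.14,0,-1]]]}}

```text
clock: 12.1
position: [0.6724, 0.0511, 0.2533]
ee_rot: [0.001, -0.089, 0.996, -0.0]
contact_force: [0.5, -1.5, -0.0]
width: 0.0853
gripper_force: 0.0
```

```bash
python3 -c "
from h import *
a=save('top','t4.png');b=save('side','s4.png')
im=np.hstack([cv2.resize(a[130:310,130:390][:, :],(390,270)),cv2.resize(b[100:340,150:390],(400,400))[:270]])
c=cv2.resize(a[140:220,135:235],(395,316),interpolation=2);d=cv2.resize(b[120:200,170:270],(395,316),interpolation=2)
save('','f4.png',np.vstack([np.hstack([c,d]),cv2.resize(im,(790,270))]))
go([.5,0,.25],190.2)"
```

```text
[0.6732 0.0455 0.253 ] yaw -170.2 rows [ 0.223  -0.0192  0.0037] twist -0.0034 t 12.2 F [-0.3 -0.  -0.4]
```

View pics/f4.png

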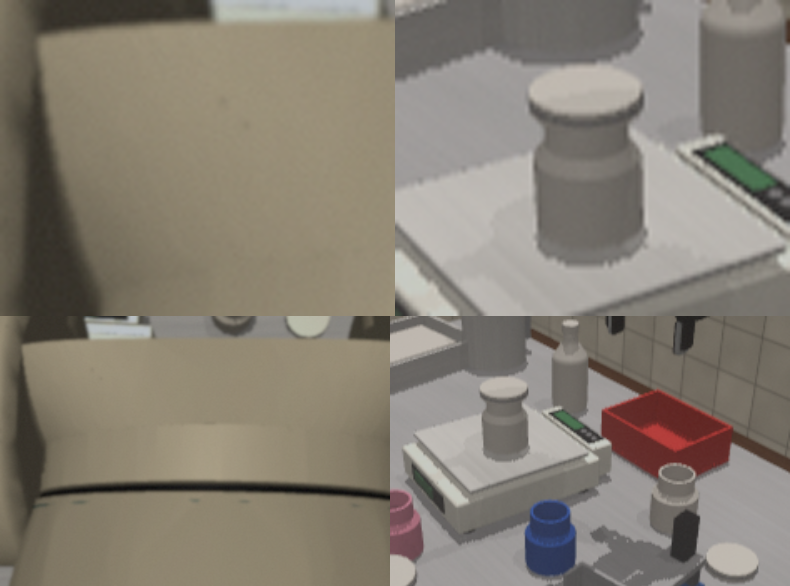

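The lid sits flat on the scale tub, with its top centre at side pixel (218,142). I'll do one numeric check of the lid and the knob, then hand in.

Run:
```python
from h import *
print('lid',onz('side',218.1,142.3,.157))
a=cv2.imread('pics/side0.png',0).astype(int);b=cv2.imread('pics/s4.png',0).astype(int)
for m in(a,b):
    ys,xs=np.where(m[210:255,312:342]<55);print('knob px',xs.mean()+312,ys.mean()+210,len(xs))
s=manip.get_state();print(abs(s['qd']).max())
```

```text
lid [0.59320597 0.22097097 0.157     ]
knob px 326.5078125 231.54166666666666 384
knob px 326.5117493472585 231.49086161879896 383
0.1034291150187808
```

The lid is within about 1 mm of the tub's measured centre, and the knob is back at its starting pixel.

>>> {"api": "move_arm", "payload": {"deltas": [[[0,0,0,0,-1],[0,0,0,0,-1],[0,0,0,0,-1]]]}}

```text
clock: 12.5
position: [0.6714, 0.0542, 0.253]
ee_rot: [0.0, -0.09, 0.996, 0.0]
contact_force: [0.1, -0.8, 0.0]
width: 0.0854
gripper_force: 0.0
```

```bash
python3 -c "
from h import *
print(manip.sign_off())"
```

```text
the job is handed in; nothing more can be done
None
```

I handed the job in at 12.5 s: the slide went fully in and back, the stack dropped by one, and the ejected lid lies flat on the scale tub about 1 mm off centre by the side camera; sign-off returned no verdict.

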